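# Show the bearing ball to the inspection camera

### The job

Take the metal carrier dish by the bar over it and lift it off the mat with the steel ball resting in it, and only once it is up turn it a quarter turn (either way), so that the open gap between its two legs, instead of a leg, faces the camera lens squarely. Keep the dish level and the ball in the middle all the way, and finish while still holding the dish still in the air before the lens: ball straight in front of the lens at lens height, 100 mm from the lens face. Do not touch the camera or disturb the other things on the bench.

Things in the scene. Friction and masses are not known exactly. Their poses are not given: they have to be found in the camera images.
- dish: bare metal carrier, about 250 g: round dish 109 mm across, 18 mm high; flat upright legs (24 mm wide) on its rim at +x and -x carry a bar along x over the middle: 115 long, 14 thick (y), 16 high, top at 94 mm. Origin: centre of the underside, z up. Starts on the mat, x along the camera's x within 0.15 rad (a leg towards the lens)
- dish_grip (a point): middle of the bar, over the dish's centre, 86 mm above its underside: where to grip, fingers closing along the dish's y
- dish_seat (a point): point fixed to the dish where the centre of the ball rests when centred: on the dish's axis, 17 mm above its underside. The inside is a very shallow cone (slope 0.10 rad, from 28 mm out 0.40 rad): the ball starts to roll if the dish is tilted over about 0.14 rad or jerked at over about 1.4 m/s2
- ball_center (a point): centre of the loose steel ball, 24 mm in diameter, about 56 g, free to roll in the dish
- camera: inspection camera fixed on the bench: base plate 110 x 120 mm, a column, a grey box head (top 130 mm above the bench) and a black lens 48 mm across. Origin: centre of its base on the bench. It looks level along its own -x; the lens face is 75 mm from the origin along -x, lens axis 100 mm above the bench; z up
- focus (a point): where the ball's centre must be shown: on the lens axis, 100 mm before the lens face, 100 mm above the bench; the same axes as the camera
- screwdriver: black-handled screwdriver, 170 mm long, about 25 mm high, lying on the mat between dish and camera; bystander. Origin under its middle.
- reel: grey solder reel standing on its flange, 60 mm across, 44 mm high; bystander. Origin: centre of its underside.
- flux: small white capped bottle, 36 mm across, 75 mm high; bystander. Origin: centre of its underside.
- tray: black parts tray with four compartments, 80 x 110 x 28 mm; bystander. Origin: centre of its underside.
- saucer: empty shallow metal saucer without any handle, 84 mm across, 18 mm high; bystander. Origin: centre of its underside.
- brush: small wooden-handled brush, 160 mm long, lying; bystander. Origin under its middle.
- pot: pale wooden tool pot, 70 mm across, 100 mm high; bystander. Origin: centre of its underside.
There are look-alikes about, which are no part of the job. What is shaped like the dish but purple is not meant.

How it is judged:
By the outcome, as a careful person would: the job done as asked, in the order asked, and still so for the second after the job is handed in, while the arm keeps its last pose, push and grip.
It also fails if it takes over 53 s, if anything falls off the work surface, if the arm or the gripper's body presses on something with over 40 N, if the wrist force passes 120 N, or if a joint passes its speed limit or range.

### The arm

A 6-joint arm with a two-finger parallel gripper is mounted at the origin on the work surface. World frame = base frame: x ahead of the robot, y to its left, z up, the work surface at z = 0. Lengths are in m, angles in degrees, forces in N, time in s.
With the tool pointing down it reaches from about 0.3 to 0.75 m from the base axis. Payload 8.5 kg.
Tool frame: the origin (TCP) lies midway between the tips of the shut fingers; the grasp point (between the pads) lies 19 mm behind it (env.hold_point_z is the distance from the TCP to the grasp point, in m); z points along the fingers, y is the line along which they close (so a half turn about z gives the same grasp; the last joint's range is limited). The gripper opens to 85 mm and grips with 20 to 120 N. Pads are 22 mm wide; open, the fingers measure 114 mm over their backs; the gripper's body (76 mm by 85 mm) begins 54 mm behind the grasp point. The pads swing forward as they close: fully open they stand 13 mm farther back than shut.
Start: joints at [61.289, 21.807, 74.336, -0, 83.858, -12.336], TCP at [0.155, 0.528, 0.205] pointing down, gripper open.
Joint ranges: [-178.18, 178.18], [-50.72, 133.34], [12.68, 142.11], [-81.47, 261.47], [9.98, 163.14], [-165.26, 165.26]. Speed limits (degrees/s): [136.94, 136.94, 180, 180, 180, 180].

### API

Orientations are given as a 3x3 rotation matrix whose columns are the frame's x, y, z axes.
In Python, from rig import observe, get_image, camera_info, env gives the robot as it stands.
- The arm moves only by the tool drive_tool, never from a script. Its arguments are lists of equal length, an entry for each row: "offset": the shift along the tool's x, y, z in units of 40 mm (1.0 is 40 mm), a list of three; "turn": the turn, a rotation vector about the tool's x, y, z in units of 6 degrees (1.0 is 6 degrees), a list of three; "hand": the opening, from 0 (shut) to 1 (fully open). A call has exactly 10 rows; each row shifts and turns the commanded pose from where the row before left it, along the tool's axes as they then stand; what a row does not reach is not made up. A row lasts 1/8 s, in which the tool goes at most 62.5 mm and 10.7 degrees, less where a joint would pass 70% of its speed; a pose out of reach is approached as far as the arm can. A call is refused whole if a number of a shift passes 1 or a number of a turn 1, either way. A call with a gripper value outside its range is refused whole. The fingers move at their own pace and stop on an object; "newtons" is the grip in N (left out, the last holds). Time passes only in rows, so rows that do not move let the fingers close, or fill a call up. It gives the time, the measured TCP pose, the force, the opening and the grip force at its end, in the units of the state.
- observe(): the state, without advancing time (a new reading comes with each control period).
- get_image(name): name is "side" or "top" or "wrist"; returns the picture (420x560x3 uint8, blue, green, red); there is no depth.
- camera_info(name): a dict with "fx", "fy", "cx", "cy" (pixels), "k1" (the pictures are not rectified: a ray, as slopes to the right and down, at radius r is drawn at 1 + k1 r^2 times it, then the intrinsics apply), "world_to_cam" (4x4, takes a point from world to camera coordinates). Camera axes: x right, y down, z forward; pixel columns grow to the right and rows downward; lengths in m; the calibration is good to about 2 mm. A picture is of the moment at which its call begins: read the wrist's pose just before it. camera_info takes no time and is no camera call; for the wrist camera it gives the pose at the moment of the call.
- env.close_job(): hands the job in; it is judged then, once.
The state is a dict: "time_s": time; "q": joint angles; "qvel": joint speeds; "joint_efforts": joint torques, N m; "position": TCP position; "tool_rot": TCP orientation; "ft_force": force on the tool from outside, world axes, zero at the start; "wrist_torque": the same for the moment, N m; "grip_width": finger opening in m; "gripper_force": force on a finger pad.
Only numpy, scipy, OpenCV 4.12 (cv2) and the standard library are available. Lean on these libraries where they do the work, as an engineer would, in place of code of your own. Each camera call takes 0.05 s, during which the arm holds its last target. There are 200 camera calls.

## Working session

There is one attempt and no reset: what is moved stays moved. The work goes in short steps, Python scripts to look and compute and a tool call to move; the robot and the scene stay as the last step left them, time stands still between calls to the robot, and variables do not carry over. Pictures are saved under pics/ and viewed, at most 10 in all, crops included, and the job is handed in when it is done.

Besides the shell and the picture viewer there is one more tool, called after "Request:" as name(argument=value, ...) on one line, values as JSON. drive_tool: Moves the arm, as the interface text tells. Its arguments: {"type":"object","properties":{"offset":{"type":"array"},"turn":{"type":"array"},"hand":{"type":"array"},"newtons":{"type":"number"}},"required":["offset","turn","hand"]}

```bash
mkdir -p pics
python3 - <<'E'
from rig import *
import cv2,numpy as np
for n in ("top","side"):
    c=camera_info(n);print(n,{k:np.round(v,4).tolist() for k,v in c.items()})
    cv2.imwrite(f"pics/{n}0.png",get_image(n))
s=observe();print(s['time_s'],s['position'],s['tool_rot'],env.hold_point_z)
E
```

```text
top {'fx': 543.5666, 'fy': 543.5666, 'cx': 276.1013, 'cy': 211.5961, 'k1': -0.1936, 'world_to_cam': [[0.0169, -0.9996, 0.0223, -0.0777], [-0.9846, -0.0205, -0.1735, 0.5586], [0.1739, -0.019, -0.9846, 1.2466], [0.0, 0.0, 0.0, 1.0]]}
side {'fx': 418.9083, 'fy': 418.9083, 'cx': 280.069, 'cy': 209.6137, 'k1': 0.0084, 'world_to_cam': [[-0.9402, -0.3397, -0.0249, 0.5028], [-0.1492, 0.4766, -0.8664, 0.1842], [0.3061, -0.8108, -0.4988, 1.1034], [0.0, 0.0, 0.0, 1.0]]}
0.1 [0.15492279 0.52741784 0.20456281] [[-9.59431867e-01  2.81939826e-01 -6.54112789e-04]
 [ 2.81940433e-01  9.59431174e-01 -1.18903483e-03]
 [ 2.92339928e-04 -1.32521875e-03 -9.99999079e-01]] 0.0187
```

View pics/top0.png

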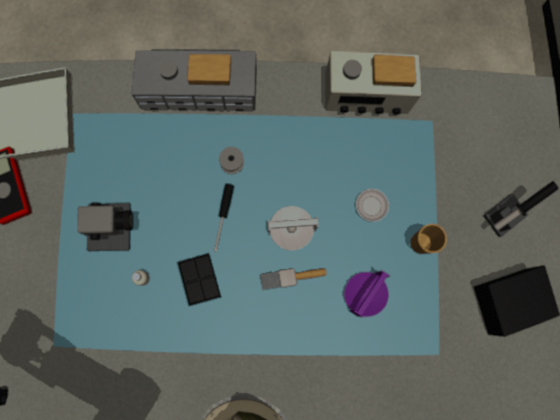

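View pics/side0.png

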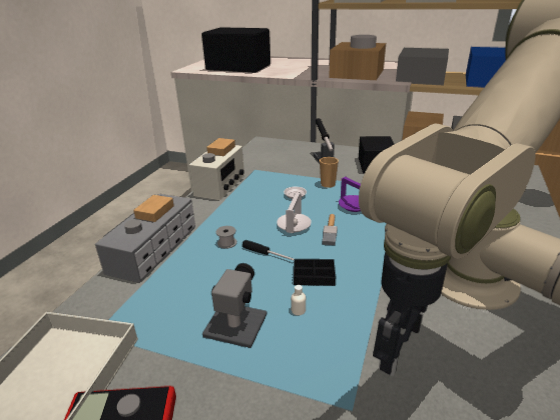

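The top view shows the dish at about (292,228) with its bar running left to right, and the camera at about (105,222) with its lens to the right, towards -y. The screwdriver lies between them at (223,215). I'll enlarge this area to measure it.

```bash
cat > h.py <<'E'
import numpy as np,cv2
from rig import *
def K(c): return np.array([[c['fx'],0,c['cx']],[0,c['fy'],c['cy']],[0,0,1]]),np.array([c['k1'],0,0,0,0.])
def proj(n,P,c=None):
    c=c or camera_info(n);k,d=K(c);W=np.array(c['world_to_cam'])
    return cv2.projectPoints(np.atleast_2d(np.float64(P)),cv2.Rodrigues(W[:3,:3])[0],W[:3,3],k,d)[0][:,0]
def onz(n,uv,z,c=None):
    c=c or camera_info(n);k,d=K(c);W=np.array(c['world_to_cam'])
    s=cv2.undistortPoints(np.float64(uv).reshape(-1,1,2),k,d)[:,0]
    r=np.c_[s,np.ones(len(s))]@W[:3,:3];o=-W[:3,:3].T@W[:3,3]
    return o+r*((np.reshape(z,-1)-o[2])/r[:,2])[:,None]
E
python3 - <<'E'
import cv2,numpy as np
t=cv2.imread('pics/top0.png');s=cv2.imread('pics/side0.png')
a=cv2.resize(t[180:270,72:330],None,fx=3,fy=3,interpolation=cv2.INTER_CUBIC)
b=cv2.resize(s[180:345,200:330],None,fx=2,fy=2,interpolation=cv2.INTER_CUBIC)
b=cv2.copyMakeBorder(b,0,0,0,a.shape[1]-b.shape[1],0)
cv2.imwrite('pics/c.png',np.vstack([a,b]))
print(a.shape,b.shape)
E
```

```text
(270, 774, 3) (330, 774, 3)
```

View pics/c.png

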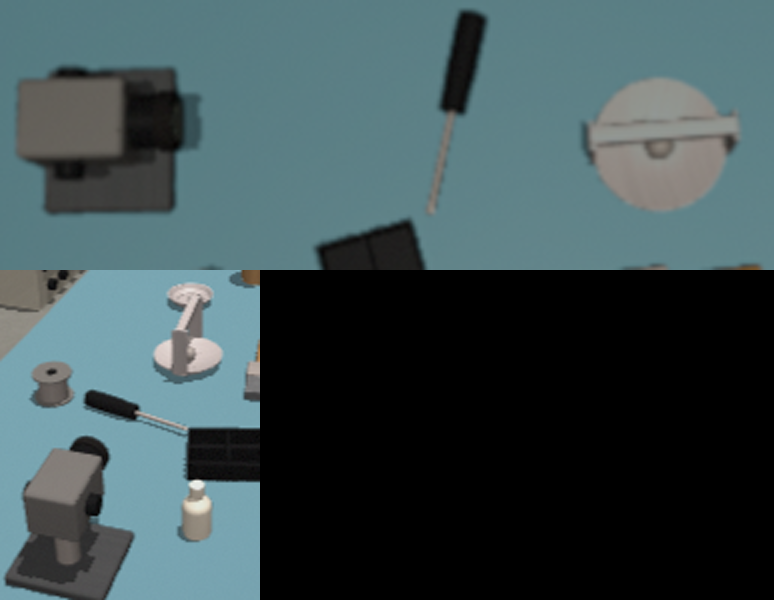

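Run:
```python
from h import *
f=lambda p:[(72+(x-1)/3,180+(y-1)/3) for x,y in p]
np.set_printoptions(precision=4,suppress=True)
B=onz('top',f([(589,133),(739,126)]),.094);d=B[0]-B[1];print('bar',B,B.mean(0),np.linalg.norm(d),np.degrees(np.arctan2(d[1],d[0])))
print('dish',onz('top',f([(595,144),(728,144),(661,78),(661,211)]),.018).round(4), onz('top',f([(661,144.5)]),.018),'ball',onz('top',f([(659,147)]),.02))
for z in(0,.008,.012):print('base',z,onz('top',f([(176,68),(174,212),(45,212)]),z))
print('lens',onz('top',f([(183,94),(183,150)]),.1),'head',onz('top',f([(22,79),(126,79),(124,162),(19,159)]),.13))
# side: lens centre & bar
g=lambda p:[(200+(x-.5)/2,180+(y-270-.5)/2) for x,y in p]
print('side bar ends z.094', onz('side',g([(181,332),(197,297)]),.094))
print('side base corners',onz('side',g([(134,532),(98,600),(6,581),(50,527)]),.01))
print('screwdriver',onz('top',f([(471,12),(453,110),(431,212)]),.012))
print('tray',onz('top',[(178,264),(212,254),(220,296),(187,305)],.028),'flux',onz('top',[(139,277)],.075))
```

```text
bar [[ 0.5229 -0.0482  0.094 ]
 [ 0.5306 -0.1631  0.094 ]] [ 0.5268 -0.1056  0.094 ] 0.11516778297981464 93.8528769952895
dish [[ 0.5256 -0.0536  0.018 ]
 [ 0.5277 -0.1616  0.018 ]
 [ 0.5811 -0.1064  0.018 ]
 [ 0.4721 -0.1078  0.018 ]] [[ 0.5263 -0.1071  0.018 ]] ball [[ 0.5239 -0.1054  0.02  ]]
base 0 [[0.5847 0.2976 0.    ]
 [0.4641 0.292  0.    ]
 [0.4609 0.4022 0.    ]]
base 0.008 [[0.5832 0.2956 0.008 ]
 [0.4633 0.29   0.008 ]
 [0.4602 0.3995 0.008 ]]
base 0.012 [[0.5824 0.2946 0.012 ]
 [0.4629 0.2889 0.012 ]
 [0.4598 0.3981 0.012 ]]
lens [[0.5456 0.2651 0.1   ]
 [0.5021 0.2625 0.1   ]] head [[0.5494 0.3844 0.13  ]
 [0.551  0.3024 0.13  ]
 [0.4879 0.2997 0.13  ]
 [0.488  0.3819 0.13  ]]
side bar ends z.094 [[ 0.5168 -0.0468  0.094 ]
 [ 0.5281 -0.1609  0.094 ]]
side base corners [[0.4648 0.2873 0.01  ]
 [0.4638 0.3976 0.01  ]
 [0.5734 0.4053 0.01  ]
 [0.565  0.3115 0.01  ]]
screwdriver [[0.6344 0.0509 0.012 ]
 [0.5521 0.0629 0.012 ]
 [0.4681 0.078  0.012 ]]
tray [[0.4315 0.1652 0.028 ]
 [0.4575 0.0843 0.028 ]
 [0.3579 0.0621 0.028 ]
 [0.3345 0.1399 0.028 ]] flux [[0.3954 0.2477 0.075 ]]
```

The measurements agree with each other:
- **Dish:** centre about (0.5265, -0.106), bar 115 mm long at 93.9°.
- **Camera:** x axis at about 92°, lens face near (0.524, 0.272).
- **Focus:** about (0.5275, 0.172, 0.100).

I'll move above the dish.

Request:
drive_tool(offset=[[-0.5,-0.47,0],[-0.95,-0.9,0],[-0.95,-0.9,0],[-0.95,-0.9,0],[-0.95,-0.9,0],[-0.95,-0.9,0],[-0.95,-0.9,0],[-0.95,-0.9,0],[-0.95,-0.9,0],[-0.95,-0.9,0]], turn=[[0,0,0],[0,0,0],[0,0,0],[0,0,0],[0,0,0],[0,0,0],[0,0,0],[0,0,0],[0,0,0],[0,0,0]], hand=[1,1,1,1,1,1,1,1,1,1], newtons=60)

```text
time_s: 1.35
position: [0.4062, 0.0951, 0.205]
tool_rot: [[-0.959, 0.282, -0.0], [0.282, 0.959, 0.0], [0.0, 0.0, -1.0]]
ft_force: [0.0, -0.2, 0.1]
grip_width: 0.0857
gripper_force: 0.0
```

Request:
drive_tool(offset=[[-0.95,-0.9,0],[-0.95,-0.9,0],[-0.95,-0.9,0],[-0.95,-0.8,0],[-0.5,-0.4,0],[0,0,0],[0,0,0],[0,0,0],[0,0,0],[0,0,0]], turn=[[0,0,0],[0,0,0],[0,0,0],[0,0,0],[0,0,0],[0,0,1],[0,0,1],[0,0,1],[0,0,1],[0,0,1]], hand=[1,1,1,1,1,1,1,1,1,1])

```text
time_s: 2.6
position: [0.5266, -0.1014, 0.2048]
tool_rot: [[-0.687, 0.726, -0.001], [0.726, 0.687, 0.0], [0.001, -0.0, -1.0]]
ft_force: [-0.2, 0.3, 0.4]
grip_width: 0.0854
gripper_force: 0.0
```

Request:
drive_tool(offset=[[0,0,0],[0,0,0],[0,0,0],[0,0,0],[0,0,0],[0,0,0],[0,0,0],[0,0,0],[0,0,0],[0,0,0]], turn=[[0,0,1],[0,0,1],[0,0,1],[0,0,1],[0,0,1],[0,0,1],[0,0,0.6],[0,0,0],[0,0,0],[0,0,0]], hand=[1,1,1,1,1,1,1,1,1,1])

```text
time_s: 3.85
position: [0.5267, -0.1014, 0.2051]
tool_rot: [[-0.071, 0.997, -0.0], [0.997, 0.071, 0.0], [0.0, -0.0, -1.0]]
ft_force: [0.5, 0.2, -0.4]
grip_width: 0.0858
gripper_force: 0.0
```

Run:
```python
from h import *
np.set_printoptions(precision=4,suppress=True)
s=observe();c=camera_info('wrist');im=get_image('wrist');cv2.imwrite('pics/w1.png',im)
np.savez('w1.npz',**{k:np.array(v) for k,v in c.items()})
print(s['time_s'],s['position'],s['tool_rot'],s['q'])
print(c['world_to_cam'])
print(proj('wrist',[[.5265,-.106,.094],[.5229,-.0482,.094],[.5306,-.1631,.094],[.5265,-.106,.017]],c))
```

```text
3.85 [ 0.5267 -0.1014  0.2051] [[-0.0709  0.9975 -0.0001]
 [ 0.9975  0.0709  0.    ]
 [ 0.0001 -0.0001 -1.    ]] [-23.5514  20.4468  76.486   -0.0005  83.0751 -27.6169]
[[ 0.9976  0.0698  0.     -0.5188]
 [ 0.0671 -0.9588  0.276  -0.1684]
 [ 0.0193 -0.2753 -0.9612  0.3404]
 [ 0.      0.      0.      1.    ]]
[[277.5217 210.6179]
 [277.9969 143.0291]
 [277.6925 270.5746]
 [277.7515 192.5268]]
```

View pics/w1.png

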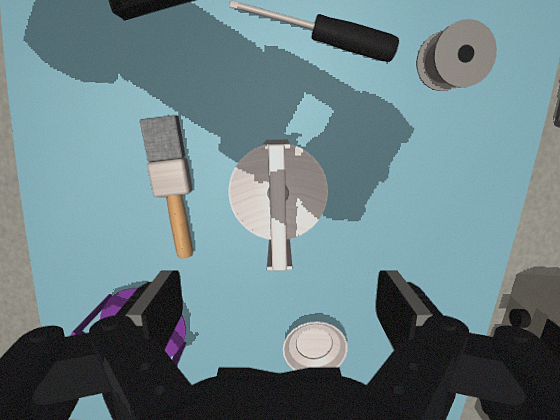

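The wrist view shows the dish bar from (277,143) to (280,270), the ball beneath it at about (278,192), and a small yaw to refine. The fingers are well clear.

Run:
```python
import cv2
t=cv2.imread('pics/w1.png')
cv2.imwrite('pics/w1c.png',cv2.resize(t[130:280,220:340],None,fx=4,fy=4,interpolation=cv2.INTER_NEAREST))
```

```text
(no output)
```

View pics/w1c.png

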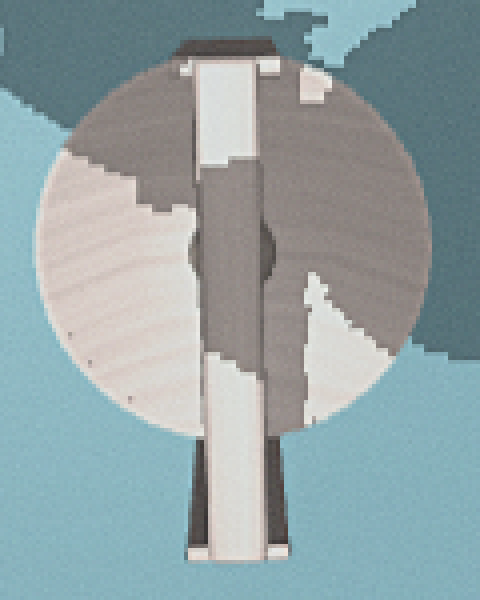

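Run:
```python
from h import *
np.set_printoptions(precision=4,suppress=True)
c=dict(np.load('w1.npz'));f=lambda p:[(220+(x-.5)/4,130+(y-.5)/4) for x,y in p]
B=onz('wrist',f([(225,59),(238.5,560)]),.094,c);d=B[0]-B[1];print(B,B.mean(0),np.linalg.norm(d),np.degrees(np.arctan2(d[1],d[0])))
print('ball',onz('wrist',f([(231.5,250)]),.017,c),'dish',onz('wrist',f([(234,242)]),.018,c))
print(onz('wrist',f([(36,242),(432,242)]),.018,c))
```

```text
[[ 0.5214 -0.0496  0.094 ]
 [ 0.5322 -0.1623  0.094 ]] [ 0.5268 -0.1059  0.094 ] 0.11318787251481126 95.46081524891251
ball [[ 0.5265 -0.1058  0.017 ]] dish [[ 0.527  -0.1034  0.018 ]]
[[ 0.473  -0.1071  0.018 ]
 [ 0.581  -0.0995  0.018 ]]
```

Refined: the bar is at 95.4° with its centre at (0.5268, -0.1059). I'll align to that, descend and grip.

Request:
drive_tool(offset=[[-0.11,0,0],[0,0,0.3],[0,0,0.6],[0,0,0.7],[0,0,0.6],[0,0,0.5],[0,0,0.4],[0,0,0.2],[0,0,0.15],[0,0,0]], turn=[[0,0,-0.23],[0,0,0],[0,0,0],[0,0,0],[0,0,0],[0,0,0],[0,0,0],[0,0,0],[0,0,0],[0,0,0]], hand=[1,1,1,1,1,1,1,1,1,1])

```text
time_s: 5.15
position: [0.527, -0.1058, 0.067]
tool_rot: [[-0.094, 0.996, -0.0], [0.996, 0.094, 0.0], [0.0, -0.0, -1.0]]
ft_force: [0.0, 0.1, 0.0]
grip_width: 0.0852
gripper_force: 0.0
```

Request:
drive_tool(offset=[[0,0,0],[0,0,0],[0,0,0],[0,0,0],[0,0,0],[0,0,0],[0,0,0],[0,0,0],[0,0,0],[0,0,0]], turn=[[0,0,0],[0,0,0],[0,0,0],[0,0,0],[0,0,0],[0,0,0],[0,0,0],[0,0,0],[0,0,0],[0,0,0]], hand=[0.8,0.65,0.5,0.4,0.32,0.26,0.22,0.18,0.15,0.12], newtons=60)

```text
time_s: 6.4
position: [0.527, -0.1058, 0.0673]
tool_rot: [[-0.094, 0.996, -0.0], [0.996, 0.094, -0.0], [-0.0, -0.0, -1.0]]
ft_force: [-2.6, -0.3, 2.4]
grip_width: 0.0108
gripper_force: 35.2
```

Request:
drive_tool(offset=[[0,0,0],[0,0,0],[0,0,0],[0,0,0],[0,0,0],[0,0,0],[0,0,0],[0,0,0],[0,0,0],[0,0,0]], turn=[[0,0,0],[0,0,0],[0,0,0],[0,0,0],[0,0,0],[0,0,0],[0,0,0],[0,0,0],[0,0,0],[0,0,0]], hand=[0.1,0.08,0.05,0,0,0,0,0,0,0])

```text
time_s: 7.65
position: [0.5271, -0.1059, 0.0673]
tool_rot: [[-0.094, 0.996, 0.0], [0.996, 0.094, -0.0], [-0.0, 0.0, -1.0]]
ft_force: [-3.2, 0.5, 6.3]
grip_width: 0.009
gripper_force: 58.8
```

Request:
drive_tool(offset=[[0,0,-0.02],[0,0,-0.04],[0,0,-0.07],[0,0,-0.1],[0,0,-0.13],[0,0,-0.15],[0,0,-0.15],[0,0,-0.15],[0,0,-0.15],[0,0,-0.15]], turn=[[0,0,0],[0,0,0],[0,0,0],[0,0,0],[0,0,0],[0,0,0],[0,0,0],[0,0,0],[0,0,0],[0,0,0]], hand=[0,0,0,0,0,0,0,0,0,0])

```text
time_s: 8.9
position: [0.5271, -0.1058, 0.1119]
tool_rot: [[-0.094, 0.996, -0.0], [0.996, 0.094, -0.0], [-0.0, -0.0, -1.0]]
ft_force: [-0.1, -1.2, -2.2]
grip_width: 0.0089
gripper_force: 58.6
```

Request:
drive_tool(offset=[[0,0,-0.15],[0,0,-0.15],[0,0,-0.15],[0,0,-0.15],[0,0,-0.13],[0,0,-0.1],[0,0,-0.07],[0,0,-0.04],[0,0,-0.02],[0,0,0]], turn=[[0,0,0],[0,0,0],[0,0,0],[0,0,0],[0,0,0],[0,0,0],[0,0,0],[0,0,0],[0,0,0],[0,0,0]], hand=[0,0,0,0,0,0,0,0,0,0])

```text
time_s: 10.15
position: [0.5271, -0.1058, 0.1499]
tool_rot: [[-0.094, 0.996, -0.0], [0.996, 0.094, 0.0], [0.0, -0.0, -1.0]]
ft_force: [-0.1, -0.2, -2.5]
grip_width: 0.0087
gripper_force: 58.6
```

Run:
```python
from h import *
s=observe();print(s['time_s'],s['position'],s['ft_force'],s['wrist_torque'])
w=get_image('wrist')[90:420,100:460];v=get_image('side')[150:315,180:380]
v=cv2.resize(v,None,fx=2,fy=2)
cv2.imwrite('pics/l.png',np.hstack([w,v]))
P=s['position']+[0,0,-.067]
print(proj('side',[P+[0,0,.094],P+[0,0,.0],P+[0,0,.018]]))
```

```text
10.15 [ 0.52705262 -0.10583049  0.14989234] [-0.08777171 -0.17709233 -2.48295591] [ 0.01559929 -0.04998177  0.00966365]
[[292.94807047 177.05465178]
 [293.23501126 204.28092261]
 [293.1815987  199.2196524 ]]
```

View pics/l.png

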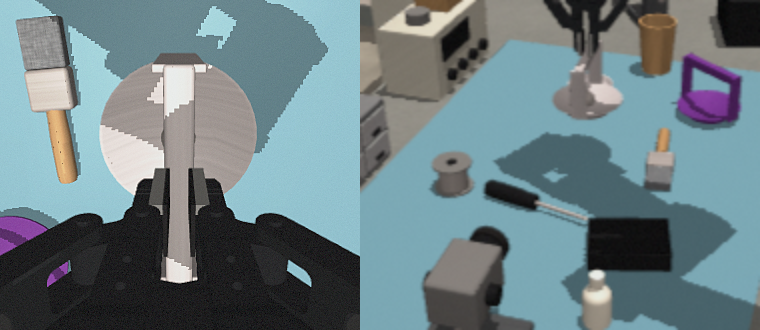

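The dish is lifted, level and hanging cleanly, with the ball under the bar showing equally on both sides at about (180,133) in the crop. Next is the quarter turn, about 86.6° to square it to the lens.

Request:
drive_tool(offset=[[0,0,0],[0,0,0],[0,0,0],[0,0,0],[0,0,0],[0,0,0],[0,0,0],[0,0,0],[0,0,0],[0,0,0]], turn=[[0,0,-0.2],[0,0,-0.4],[0,0,-0.6],[0,0,-0.8],[0,0,-0.9],[0,0,-0.9],[0,0,-0.9],[0,0,-0.9],[0,0,-0.9],[0,0,-0.9]], hand=[0,0,0,0,0,0,0,0,0,0])

```text
time_s: 11.5
position: [0.5271, -0.1058, 0.1499]
tool_rot: [[-0.766, 0.642, -0.0], [0.642, 0.766, 0.0], [0.0, -0.0, -1.0]]
ft_force: [-0.0, 0.0, -2.7]
grip_width: 0.0084
gripper_force: 58.6
```

Request:
drive_tool(offset=[[0,0,0],[0,0,0],[0,0,0],[0,0,0],[0,0,0],[0,0,0],[0,0,0],[0,0,0],[0,0,0],[0,0,0]], turn=[[0,0,-0.9],[0,0,-0.9],[0,0,-0.9],[0,0,-0.9],[0,0,-0.9],[0,0,-0.8],[0,0,-0.6],[0,0,-0.5],[0,0,-0.4],[0,0,-0.23]], hand=[0,0,0,0,0,0,0,0,0,0])

```text
time_s: 12.75
position: [0.527, -0.1058, 0.1499]
tool_rot: [[-0.999, -0.036, -0.0], [-0.036, 0.999, 0.0], [0.0, 0.0, -1.0]]
ft_force: [-0.8, 0.2, -1.9]
grip_width: 0.0083
gripper_force: 58.6
```

Run:
```python
from h import *
np.set_printoptions(precision=4,suppress=True)
s=observe();R=s['tool_rot'];print(s['time_s'],s['position'],s['q'],np.degrees(np.arctan2(R[1,1],R[0,1])))
d=np.array([.5275,.172,.150])-s['position'];print('tool units',R.T@d/.04)
```

```text
12.75 [ 0.527  -0.1058  0.1499] [ -23.9792   23.2713   81.6633   -0.0013   75.0726 -116.0462] 92.06739172759903
tool units [-0.2619  6.9409 -0.0029]
```

Request:
drive_tool(offset=[[0,0.05,0],[0,0.1,0],[-0.01,0.15,0],[-0.01,0.2,0],[-0.01,0.25,0],[-0.015,0.3,0],[-0.015,0.35,0],[-0.015,0.35,0],[-0.015,0.35,0],[-0.015,0.35,0]], turn=[[0,0,0],[0,0,0],[0,0,0],[0,0,0],[0,0,0],[0,0,0],[0,0,0],[0,0,0],[0,0,0],[0,0,0]], hand=[0,0,0,0,0,0,0,0,0,0])

```text
time_s: 14.0
position: [0.5279, -0.0067, 0.1499]
tool_rot: [[-0.999, -0.035, -0.0], [-0.035, 0.999, 0.0], [0.0, 0.0, -1.0]]
ft_force: [0.9, 0.2, -3.0]
grip_width: 0.0086
gripper_force: 58.6
```

Request:
drive_tool(offset=[[-0.015,0.35,0],[-0.015,0.35,0],[-0.015,0.35,0],[-0.015,0.35,0],[-0.015,0.35,0],[-0.015,0.35,0],[-0.015,0.35,0],[-0.015,0.35,0],[-0.01,0.32,0],[-0.01,0.28,0]], turn=[[0,0,0],[0,0,0],[0,0,0],[0,0,0],[0,0,0],[0,0,0],[0,0,0],[0,0,0],[0,0,0],[0,0,0]], hand=[0,0,0,0,0,0,0,0,0,0])

```text
time_s: 15.25
position: [0.5287, 0.1292, 0.1499]
tool_rot: [[-0.999, -0.035, 0.0], [-0.035, 0.999, -0.0], [-0.0, -0.0, -1.0]]
ft_force: [-0.3, 0.3, -3.4]
grip_width: 0.0086
gripper_force: 58.6
```

Request:
drive_tool(offset=[[-0.01,0.23,0],[0,0.18,0],[0,0.13,0],[0,0.08,0],[0,0.04,0],[0,0,0],[0,0,0],[0,0,0],[0,0,0],[0,0,0]], turn=[[0,0,0],[0,0,0],[0,0,0],[0,0,0],[0,0,0],[0,0,0],[0,0,0],[0,0,0],[0,0,0],[0,0,0]], hand=[0,0,0,0,0,0,0,0,0,0])

```text
time_s: 16.5
position: [0.5282, 0.1547, 0.1499]
tool_rot: [[-0.999, -0.035, -0.0], [-0.035, 0.999, -0.0], [0.0, -0.0, -1.0]]
ft_force: [-0.8, -0.0, -3.1]
grip_width: 0.0084
gripper_force: 58.6
```

Run:
```python
from h import *
np.set_printoptions(precision=4,suppress=True)
s=observe();R=s['tool_rot'];print(s['time_s'],s['position'],np.degrees(np.arctan2(R[1,1],R[0,1])))
d=np.array([.5275,.172,.150])-s['position'];print('tool units',R.T@d/.04)
c=camera_info('wrist');np.savez('w2.npz',**{k:np.array(v) for k,v in c.items()});print(-np.array(c['world_to_cam'])[:3,:3].T@np.array(c['world_to_cam'])[:3,3],np.array(c['world_to_cam'])[2,:3])
w=get_image('wrist');v=get_image('side');t=get_image('top')
cv2.imwrite('pics/w2.png',w);cv2.imwrite('pics/s2.png',v);cv2.imwrite('pics/t2.png',t)
v=cv2.resize(v[170:350,190:310],None,fx=2.3,fy=2.3,interpolation=cv2.INTER_CUBIC)
w=w[:414,40:520];h=max(v.shape[0],w.shape[0])
p=lambda a:cv2.copyMakeBorder(a,0,h-a.shape[0],0,0,0)
cv2.imwrite('pics/f.png',np.hstack([p(w),p(v)]));print(v.shape)
```

```text
16.5 [0.5282 0.1547 0.1499] 91.98346408453955
tool units [ 0.0037  0.4324 -0.0021]
[0.4587 0.1524 0.3185] [ 0.2761  0.0093 -0.9611]
(414, 276, 3)
```

View pics/f.png

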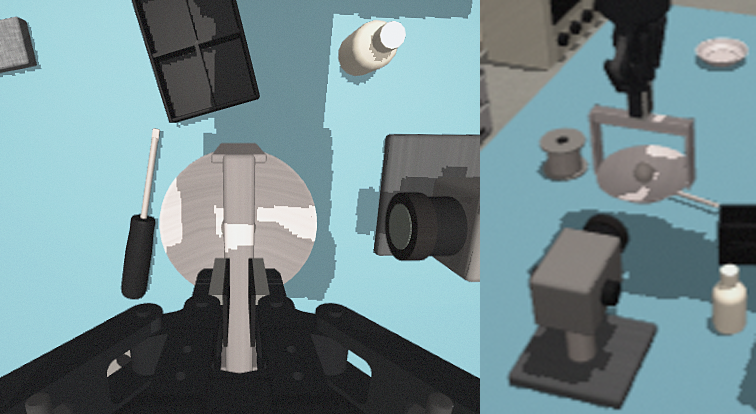

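The side view (crop) shows the ball at (644,172) in the middle of the dish, and the gap facing the lens. In the wrist crop the lens face is centred at (400,227), and the front edge of the camera's base runs from (388,135) to (377,254).

Run:
```python
from h import *
np.set_printoptions(precision=4,suppress=True)
c=dict(np.load('w2.npz'));c={k:(v if v.ndim else float(v)) for k,v in c.items()}
f=lambda p:[(x+40,y) for x,y in p]
print('lens',onz('wrist',f([(400,227)]),.1,c))
for z in(0,.01):
    b=onz('wrist',f([(388,135),(376,254)]),z,c);e=b[1]-b[0];print('base',b,np.linalg.norm(e),np.degrees(np.arctan2(e[1],e[0]))+90)
b=onz('wrist',f([(161,220),(318,220)]),.101,c);print('rim',b,b.mean(0))
P=np.array([.5282,.1547,.1]);print('exp ball side',proj('side',P),'meas',(190+(644-480)/2.3,170+172/2.3),'rim centre',proj('side',P+[0,0,.001]))
# colour-free ball search: sharpened side crop for numbers
s=cv2.imread('pics/s2.png');t=cv2.imread('pics/t2.png');w=cv2.imread('pics/w2.png')
a=cv2.resize(s[205:265,225:300],None,fx=5,fy=5,interpolation=cv2.INTER_CUBIC)
u=cv2.resize(t[180:260,70:190],None,fx=3.3,fy=3.3,interpolation=cv2.INTER_CUBIC)
W=cv2.resize(w[115:275,400:560],None,fx=1.8,fy=1.8,interpolation=cv2.INTER_CUBIC)
o=np.zeros((600,780,3),np.uint8);o[:a.shape[0],:a.shape[1]]=a;o[:u.shape[0],380:380+min(396,u.shape[1])]=u[:,:396];o[305:305+W.shape[0],:W.shape[1]]=W
cv2.imwrite('pics/g.png',o)
```

```text
lens [[0.5251 0.268  0.1   ]]
base [[0.4648 0.2942 0.    ]
 [0.5858 0.3003 0.    ]] 0.12108467790876631 92.89240787141252
base [[0.4647 0.2897 0.01  ]
 [0.5818 0.2956 0.01  ]] 0.11728329216109037 92.89240787141253
rim [[0.5252 0.1012 0.101 ]
 [0.5216 0.2091 0.101 ]] [0.5234 0.1552 0.101 ]
exp ball side [[261.288  245.1802]] meas (261.304347826087, 244.7826086956522) rim centre [[261.2699 244.8632]]
```

View pics/g.png

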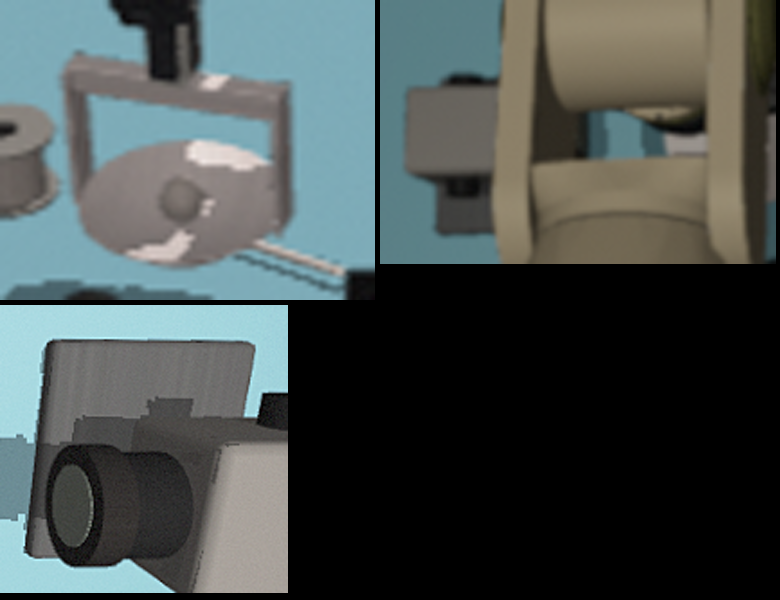

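Run:
```python
from h import *
np.set_printoptions(precision=4,suppress=True)
c=dict(np.load('w2.npz'));c={k:(v if v.ndim else float(v)) for k,v in c.items()}
a=np.linspace(0,2*np.pi,200)
for yaw in(91.5,92.9):
  x=np.array([np.cos(np.radians(yaw)),np.sin(np.radians(yaw)),0]);y=np.array([-x[1],x[0],0]);z=np.array([0,0,1])
  for ly in(.268,.272,.276):
    L=np.array([.5245,ly,.1])
    C=L+.024*(np.cos(a)[:,None]*y+np.sin(a)[:,None]*z)
    p=proj('wrist',C,c);O=L+.075*x-.1*z
    print(yaw,ly,'ell u',p[:,0].min(),p[:,0].max(),'v',p[:,1].min(),p[:,1].max(),'base',proj('wrist',[O+[0,0,h]-.055*x+k*.06*y for h in(0,.01) for k in(1,-1)],c).ravel(),'top lens', proj('top',C)[:,0].max(),'base top',proj('top',[O-.055*x+k*.06*y for k in(1,-1)]).ravel())
```

```text
91.5 0.268 ell u 425.18470235115893 458.5794543300485 v 191.89109838733552 260.64699416382865 base [420.1507 133.7048 406.2124 252.1091 424.603  134.1033 409.8201 255.8332] top lens 133.35856058734242 base top [131.8567 250.4236 133.4592 202.6856]
91.5 0.272 ell u 430.21587028998704 464.66792285012366 v 192.1036690251899 260.78231856351186 base [424.274  133.9014 409.9699 252.2112 428.8494 134.3075 413.6794 255.9352] top lens 131.69467796768686 base top [130.2758 250.3801 131.8999 202.6551]
91.5 0.276 ell u 435.2333359269435 470.73126114401225 v 192.316624485035 260.91576285135193 base [428.3885 134.0992 413.7208 252.3127 433.0862 134.513  417.5315 256.0365] top lens 130.03232896620185 base top [128.6964 250.3364 130.3419 202.6246]
92.9 0.268 ell u 425.38547289787425 458.33562022631554 v 191.8916222802652 260.6377679453075 base [418.6814 133.165  407.6469 251.6596 423.0914 133.5461 411.2955 255.3717] top lens 133.33560338196136 base top [132.434  250.6138 132.8815 202.888 ]
92.9 0.272 ell u 430.41626085892227 464.42459084564416 v 192.10409582393356 260.7728731995706 base [422.8092 133.3615 411.4036 251.7618 427.3427 133.7503 415.1539 255.4738] top lens 131.67149604651766 base top [130.8525 250.5703 131.3226 202.8575]
92.9 0.276 ell u 435.43333172742473 470.4884562393114 v 192.31695592276935 260.9060969613081 base [426.9283 133.5592 415.1536 251.8633 431.5844 133.9558 419.005  255.5751] top lens 130.00892297633624 base top [129.2725 250.5266 129.765  202.827 ]
```

Run:
```python
from h import *
a=np.linspace(0,2*np.pi,200)
x=np.array([np.cos(np.radians(92)),np.sin(np.radians(92)),0]);y=np.array([-x[1],x[0],0]);z=np.array([0,0,1])
for lx in(.5225,.5255):
  for ly in(.266,.270,.274):
    L=np.array([lx,ly,.1]);C=L+.024*(np.cos(a)[:,None]*y+np.sin(a)[:,None]*z)
    p=proj('side',C);O=L+.075*x-.1*z
    print(lx,ly,p[:,0].max().round(1),p[:,1].min().round(1),'corners z0/z.01 (-x,front),(-x,back),(+x,back)',proj('side',[O+[0,0,h]+i*.055*x+j*.06*y for h in(0,.01) for i,j in((-1,1),(1,1),(1,-1))]).round(1).tolist())
```

```text
0.5225 0.266 255.4 262.8 corners z0/z.01 (-x,front),(-x,back),(+x,back) [[268.6, 313.2], [252.1, 347.4], [203.1, 335.6], [268.4, 310.1], [251.9, 344.1], [202.6, 332.4]]
0.5225 0.27 254.7 263.8 corners z0/z.01 (-x,front),(-x,back),(+x,back) [[268.0, 314.3], [251.4, 348.7], [202.2, 336.9], [267.8, 311.2], [251.1, 345.5], [201.7, 333.7]]
0.5225 0.274 254.1 264.8 corners z0/z.01 (-x,front),(-x,back),(+x,back) [[267.4, 315.4], [250.7, 350.1], [201.4, 338.2], [267.2, 312.3], [250.4, 346.9], [200.8, 335.0]]
0.5255 0.266 254.2 262.6 corners z0/z.01 (-x,front),(-x,back),(+x,back) [[267.4, 312.9], [250.9, 347.0], [201.9, 335.3], [267.2, 309.8], [250.6, 343.8], [201.4, 332.1]]
0.5255 0.27 253.5 263.6 corners z0/z.01 (-x,front),(-x,back),(+x,back) [[266.8, 314.0], [250.2, 348.4], [201.1, 336.6], [266.6, 310.9], [249.9, 345.2], [200.5, 333.4]]
0.5255 0.274 252.9 264.6 corners z0/z.01 (-x,front),(-x,back),(+x,back) [[266.2, 315.1], [249.4, 349.7], [200.2, 337.8], [266.0, 312.0], [249.2, 346.5], [199.7, 334.7]]
```

All three cameras put the lens face near (0.5245, 0.269), so the focus is at about (0.5285, 0.169, 0.100). The ball in the side view is within 0.5 px of where it should be. The last approach is 14 mm.

Request:
drive_tool(offset=[[0,0.02,0],[0,0.04,0],[-0.01,0.06,0],[0,0.07,0],[0,0.07,0],[0,0.05,0],[0,0.03,0],[0,0.02,0],[0,0,0],[0,0,0]], turn=[[0,0,0],[0,0,-0.02],[0,0,-0.03],[0,0,0],[0,0,0],[0,0,0],[0,0,0],[0,0,0],[0,0,0],[0,0,0]], hand=[0,0,0,0,0,0,0,0,0,0])

```text
time_s: 17.9
position: [0.5281, 0.1691, 0.1499]
tool_rot: [[-0.999, -0.04, -0.0], [-0.04, 0.999, -0.0], [0.0, -0.0, -1.0]]
ft_force: [-0.2, -0.1, -2.4]
grip_width: 0.0086
gripper_force: 58.6
```

Request:
drive_tool(offset=[[0,0,0],[0,0,0],[0,0,0],[0,0,0],[0,0,0],[0,0,0],[0,0,0],[0,0,0],[0,0,0],[0,0,0]], turn=[[0,0,0],[0,0,0],[0,0,0],[0,0,0],[0,0,0],[0,0,0],[0,0,0],[0,0,0],[0,0,0],[0,0,0]], hand=[0,0,0,0,0,0,0,0,0,0])

```text
time_s: 19.15
position: [0.5281, 0.1692, 0.1499]
tool_rot: [[-0.999, -0.04, 0.0], [-0.04, 0.999, -0.0], [-0.0, -0.0, -1.0]]
ft_force: [-1.0, 0.3, -2.8]
grip_width: 0.0086
gripper_force: 58.6
```

Run:
```python
from h import *
s=observe();P=s['position'];print(P,s['time_s'],proj('side',[P[0],P[1],.1]))
v=get_image('side');w=get_image('wrist')
a=cv2.resize(v[205:325,200:300],None,fx=4,fy=4,interpolation=cv2.INTER_CUBIC);b=w[60:420,100:480]
o=np.zeros((480,780,3),np.uint8);o[:,:400]=a;o[:360,400:]=b;cv2.imwrite('pics/end.png',o)
```

```text
[0.52809555 0.16916264 0.14991961] 19.15 [[259.21182355 248.25369314]]
```

View pics/end.png

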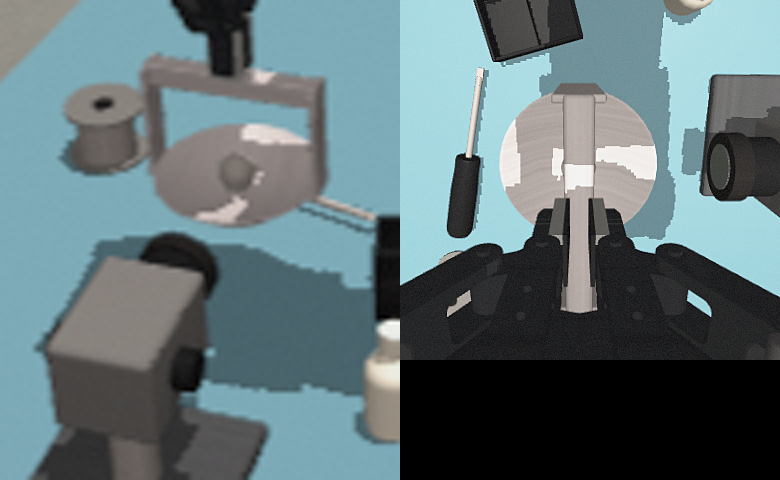

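The ball at crop (236,173) is pixel (259,248.2), against an expected (259.2,248.3). It is centred in a level, motionless dish with the open gap facing the lens.

```bash
python3 -c "
from rig import env
print(env.close_job())"
```

```text
the job is handed in; nothing more can be done
None
```

I handed the job in at about 19 s: the arm is holding the dish still and level, gap squarely to the lens, with the ball centred at lens height and about 100 mm from the lens face (my measurements of the lens face differ by a few mm); the judge's result was not shown.

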